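# Load the vial tray and wind it to the spectrometer inlet

### The job

Set the blue vial tray squarely and centred on the narrow yellow carriage of the hand-wound stage, its long side along the rails, and let go of it. Then wind the red-handled crank anticlockwise (seen from above), regrasping as you go, until the middle of the tray, shown by the black line across its handle, stands right in front of the brass nozzle. Leave the two bottles and the tip box where they are.

Things in the scene. Friction and masses are not known exactly. Their poses are not given: they have to be found in the camera images.
- tray: Loose blue vial tray, 80 (x) x 120 (y) x 30 mm, 0.3 kg. Along its middle stands a white handle fin, 14 mm thick (x), 70 mm long (y), from 30 to 81 mm above the underside, a thin black line across its middle. Vial caps at x = +-27 mm rise to 39 mm: grip the fin above them. Origin: centre of the flat underside, z up. Either way round will do. Starts on the bench, turned up to 40 degrees.
- stage: Fixed stage: a bed 90 mm wide (x), 420 mm long (y), rails along its y. Origin: on the bench, 10 mm from the bed's middle (which is at y = +10 mm). A grey gearbox, 74 mm square and 92 mm high, carries the crank at y = -160 mm; the carriage runs on the rails on the +y side of it.
- carriage_top (a point): Centre of the carriage's top face: a yellow block, 44 mm wide (x), 84 mm long (y), flat, no rim, top 78 mm above the bench. The tray overhangs it by 18 mm on each side. Axes as the stage's; +y is the way it moves when the crank turns anticlockwise. It cannot be pushed along the rails, only wound.
- crank_axis (a point): Point on the upright crank axis, at the mid-height of the grip (140 mm above the bench), fixed to the stage, with the stage's axes.
- crank_grip (a point): Middle of the crank's red flat upright grip, 60 mm out from the axis, 140 mm above the bench. It is 34 mm long radially (point x, pointing outwards), 14 mm thick tangentially (y), from 108 to 160 mm above the bench. Rigid with the crank arm (it does not spin), so it turns with the crank. The steel arm below it is 20 mm wide, its top at 110 mm.
- crank (a joint): Angle of the crank in rad, growing anticlockwise seen from above; at 0 the grip points along the stage's +x. Each rad moves the carriage 14 mm along the stage's +y (88 mm a turn). Stops at -0.4 and 12. Stiff: it takes about 6 N at the grip and stays where it is left.
- nozzle_tip (a point): Tip of the brass nozzle, 105 mm above the bench, 62 mm to the stage's +x side of the rails' middle line, pointing along its own -x at the tray's path. Axes as the stage's. It sits on a fixed white and blue source head, 80 (x) x 100 (y) x 118 mm high, whose front face is 58 mm behind the tip.
- clear_bottle: Bystander: clear bottle with blue cap, 56 mm wide, 107 mm high. Origin: centre of the underside.
- amber_bottle: Bystander: amber bottle with blue cap, 56 mm wide, 107 mm high. Origin: centre of the underside.
- tip_box: Bystander: grey pipette tip box with green lid, 89 (x) x 124 (y) x 58 mm. Origin: centre of the underside.
Mind the look-alikes: they are no part of the job. What is meant by the tray is not pink or purple, and is the smaller of those in its own colour.

How it is judged:
By the outcome, as a careful person would: the job done as asked, in the order asked, and still so for the second after the job is handed in, with the robot touching nothing.
It also fails if it takes over 72 s, if anything falls off the work surface, if the arm or the gripper's body presses on something with over 40 N, if the wrist force passes 120 N, or if a joint passes its speed limit or range.

### The arm

A 6-joint arm with a two-finger parallel gripper is mounted at the origin on the work surface. World frame = base frame: x ahead of the robot, y to its left, z up, the work surface at z = 0. Lengths are in m, angles in rad, forces in N, time in s.
With the tool pointing down it reaches from about 0.425 to 0.95 m from the base axis. Payload 3.5 kg.
Tool frame: the origin (TCP) lies at the very end of the fingers, on their centre line; the grasp point (between the pads) lies 19 mm behind it; z points along the fingers, y is the line along which they close (so a half turn about z gives the same grasp; the last joint's range is limited). The gripper opens to 85 mm and grips with 20 to 120 N. Pads are 22 mm wide; open, the fingers measure 114 mm over their backs; the gripper's body (76 mm by 85 mm) begins 54 mm behind the grasp point. The pads swing forward as they close: fully open they stand 13 mm farther back than shut.
Start: joints at [1.075, 0.286, 1.577, -0, 1.279, -0.15], TCP at [0.229, 0.635, 0.196] pointing down, gripper open.
Joint ranges: [-2.77, 2.77], [-0.9, 2.22], [0.21, 2.48], [-1.53, 4.67], [0.24, 2.81], [-2.84, 2.84]. Speed limits (rad/s): [2.79, 2.79, 3.14, 3.14, 3.14, 3.14].

### API

Orientations are given as a rotation vector (axis times angle).
In Python, from plant import get_obs, read_camera, close_job, masks_of, tip_of gives the robot as it stands.
- The arm moves only by the tool jog_arm, never from a script. Its argument "moves" is a list of rows, each an object with "jaw": the opening, from -1 (shut) to 1 (fully open); "xyz": the shift along the world's x, y, z in m, a list of three; "turn": the turn about the world's z in rad. In form: [{"jaw": jaw, "xyz": [x, y, z], "turn": turn}, ...]. A call has 1 to 20 rows; each row shifts and turns the commanded pose from where the row before left it; what a row does not reach is not made up. A row lasts 1/8 s, in which the tool goes at most 62.5 mm and 10.7 degrees, less where a joint would pass 70% of its speed; a pose out of reach is approached as far as the arm can. A call with a gripper value outside its range is refused whole. The fingers move at their own pace and stop on an object; "newtons" is the grip in N (left out, the last holds). Time passes only in rows, so rows that do not move let the fingers close. It gives the time, the measured TCP pose, the force, the opening and the grip force at its end, in the units of the state.
- get_obs(): the state, without advancing time (a new reading comes with each control period).
- read_camera(name): name is "side" or "top"; returns a dict with "image" (420x560x3 uint8, red, green, blue), "camera_matrix" (3x3 intrinsics, pixels), "T" (4x4, takes a point from camera to world coordinates). Camera axes: x right, y down, z forward; pixel columns grow to the right and rows downward; lengths in m; the calibration is good to about 2 mm. A picture is of the moment at which its call begins. There is no depth.
- close_job(): hands the job in; it is judged then, once.
Trained networks look in a picture, given as the dict that the camera call returned (one of the last four; its "shot" number tells which), for a name from the list of things; names that differ only in an ending like _2 or _b are one class to them, and where a whole thing is asked for, a point or a joint stands for the part that bears it (a point fixed in the world has none). Each returns a list of dicts, best first, with "score" (0 to 1); they miss things now and then, are a little off and sometimes report something else, mostly with a low value. They report only what shows in the picture. A call takes as long as a camera call. They do not tell look-alikes from the thing itself.
- masks_of(name, picture): "region" (420x560 bool, what is visible of it) and "box" ([left, top, width, height] in pixels, round what is visible of it).
- tip_of(name, picture): "at" ([row, column] in pixels: a listed point, or the origin of a listed thing).
The state is a dict: "clock": time; "joint_pos": joint angles; "joint_vel": joint speeds; "effort": joint torques, N m; "position": TCP position; "tool_rot": TCP orientation; "ft_force": force on the tool from outside, world axes, zero at the start; "torque": the same for the moment, N m; "width": finger opening in m; "gripper_force": force on a finger pad.
Only numpy, scipy, OpenCV 4.12 (cv2) and the standard library are available. Lean on these libraries where they do the work, as an engineer would, in place of code of your own. Each camera call takes 0.05 s, during which the arm holds its last target. There are 200 camera calls.

## Working session

There is one attempt and no reset: what is moved stays moved. The work goes in short steps, Python scripts to look and compute and a tool call to move; the robot and the scene stay as the last step left them, time stands still between calls to the robot, and variables do not carry over. Pictures are saved under pics/ and viewed, at most 10 in all, crops included, and the job is handed in when it is done.

Besides the shell and the picture viewer there is one more tool, called after "Request:" as name(argument=value, ...), one argument or row to a line, values as JSON. jog_arm: Moves the arm, as the interface text tells. Its arguments: {"type":"object","properties":{"moves":{"type":"array"},"newtons":{"type":"number"}},"required":["moves"]}

```bash
mkdir -p pics; ls; cat > h.py <<'E'
import numpy as np, cv2
from plant import *
def snap(names):
    return {n: read_camera(n) for n in names}
def ray(p, rc):
    K=p["camera_matrix"];T=np.array(p["T"])
    d=T[:3,:3]@np.linalg.solve(K,[rc[1],rc[0],1.]); return T[:3,3],d/np.linalg.norm(d)
def atz(p,rc,z):
    o,d=ray(p,rc); return o+d*(z-o[2])/d[2]
def tri(obs):
    A=np.zeros((3,3));b=np.zeros(3);R=[]
    for p,rc in obs:
        o,d=ray(p,rc);M=np.eye(3)-np.outer(d,d);A+=M;b+=M@o;R.append((o,M))
    x=np.linalg.solve(A,b); return x,[round(1000*float(np.linalg.norm(M@(x-o))),1) for o,M in R]
def proj(p,X):
    T=np.array(p["T"]);c=T[:3,:3].T@(np.array(X)-T[:3,3]);u=p["camera_matrix"]@c;return u[1]/u[2],u[0]/u[2]
E
python3 - <<'E'
from h import *
np.set_printoptions(precision=4,suppress=True)
s=snap(["top","side"])
for n,p in s.items():
    cv2.imwrite(f"pics/{n}0.png",p["image"][:,:,::-1]); print(n,p["T"],p["camera_matrix"][0])
    for k in ["tray","stage","carriage_top","crank_axis","crank_grip","nozzle_tip","clear_bottle","amber_bottle","tip_box"]:
        print(k,[(np.round(d["at"],1).tolist(),round(d["score"],2)) for d in tip_of(k,p)])
o=get_obs();print(o)
E
```

```text
pics
top [[-0.0025 -0.9933  0.1157  0.385 ]
 [-0.9999  0.0013 -0.011   0.187 ]
 [ 0.0108 -0.1158 -0.9932  1.3646]
 [ 0.      0.      0.      1.    ]] [456.9228   0.     273.3515]
tray [([288.9, 206.2], 0.98), ([260.0, 129.7], 0.82), ([198.6, 158.3], 0.56), ([224.3, 218.8], 0.55)]
stage []
carriage_top [([197.2, 354.0], 0.87)]
crank_axis [([175.4, 431.3], 0.63), ([197.8, 363.4], 0.24)]
crank_grip [([167.7, 409.0], 0.6), ([175.9, 316.5], 0.35)]
nozzle_tip [([178.4, 318.0], 0.6)]
clear_bottle [([255.3, 319.4], 0.87)]
amber_bottle [([158.1, 224.9], 0.85)]
tip_box [([140.0, 402.3], 0.76), ([196.9, 359.4], 0.33), ([180.2, 313.7], 0.2)]
side [[ 0.9527 -0.24    0.1864  0.3358]
 [-0.3038 -0.7382  0.6024 -0.4896]
 [-0.007  -0.6305 -0.7762  0.954 ]
 [ 0.      0.      0.      1.    ]] [401.8167   0.     283.4733]
tray [([152.9, 203.6], 0.78), ([201.4, 193.7], 0.65), ([192.6, 253.6], 0.64), ([155.7, 262.2], 0.64)]
stage [([308.7, 327.5], 0.78), ([345.4, 375.2], 0.64)]
carriage_top [([285.0, 322.4], 0.55)]
crank_axis [([344.0, 371.6], 0.8)]
crank_grip [([316.1, 377.2], 0.79)]
nozzle_tip [([238.6, 321.3], 0.83), ([340.0, 411.7], 0.29)]
clear_bottle [([283.9, 245.9], 0.59), ([185.2, 309.0], 0.35)]
amber_bottle [([185.1, 312.2], 0.57)]
tip_box [([334.7, 411.5], 0.84)]
{'clock': 1.0, 'joint_pos': array([ 1.075 ,  0.2863,  1.5767, -0.    ,  1.2786, -0.15  ]), 'joint_vel': array([-0.0001,  0.0003, -0.0011, -0.0018,  0.0018,  0.0014]), 'effort': array([ -0.0002, -40.5976, -29.2945,  -0.0002,   0.0006,   0.    ]), 'position': array([0.2288, 0.635 , 0.1956]), 'tool_rot': array([ 0.5404,  3.0947, -0.0001]), 'ft_force': array([-1.139 , -0.1315, -0.7474]), 'torque': array([-0.0229, -0.0423, -0.0147]), 'gripper_force': 0.0, 'width': 0.08541373628457703}
```

View pics/top0.png

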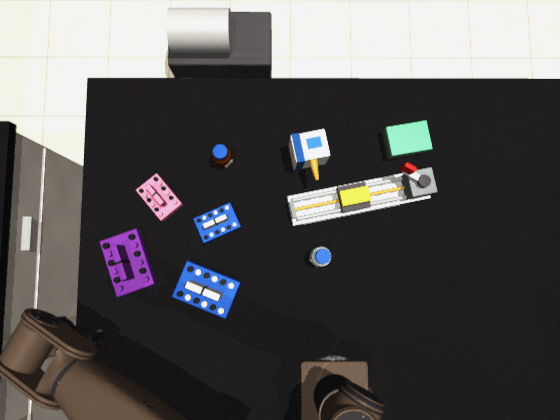

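View pics/side0.png

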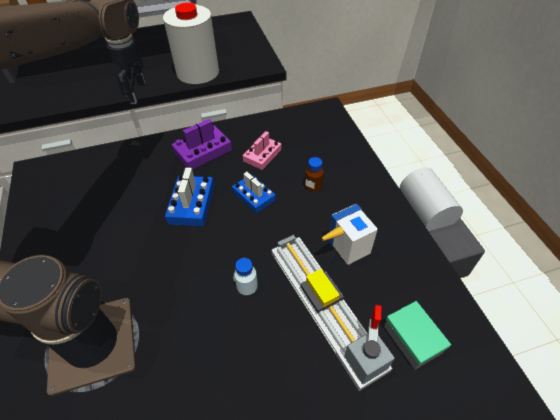

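The tray is the smaller blue one: top (row 222, col 217), side (190, 254). In the top view the stage has its carriage at (197, 354), crank near (181, 425) with its grip at (168, 410), and the nozzle at (178, 318). Next are zoomed crops for an accurate fit.

```bash
python3 - <<'E'
from h import *
s=snap(["top","side"]);t=s["top"]["image"];d=s["side"]["image"]
np.savez("p0.npz",**{n+k:np.array(p[k]) for n,p in s.items() for k in("image","camera_matrix","T")})
def crop(i,r,c,h,w,f): return cv2.resize(i[r:r+h,c:c+w],None,fx=f,fy=f,interpolation=cv2.INTER_NEAREST)
a=crop(t,120,280,120,160,5);cv2.imwrite("pics/c1.png",a[:,:,::-1])
b=crop(d,200,265,190,190,3);c=crop(t,195,185,57,65,3);e=crop(d,160,220,57,65,3)
m=np.zeros((570,770,3),np.uint8);m[:,:570]=b;m[:171,572:767]=c;m[200:371,572:767]=e
cv2.imwrite("pics/c2.png",m[:,:,::-1])
E
```

```text
(no output)
```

View pics/c1.png

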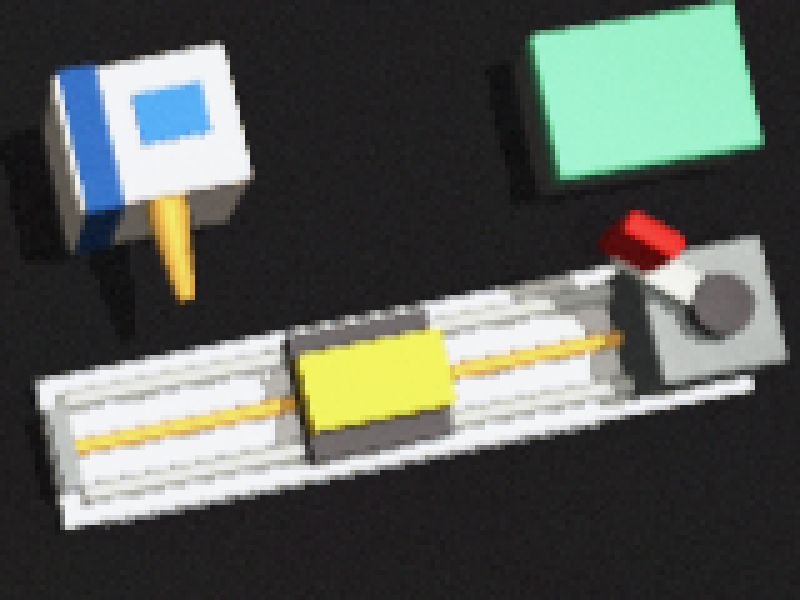

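View pics/c2.png

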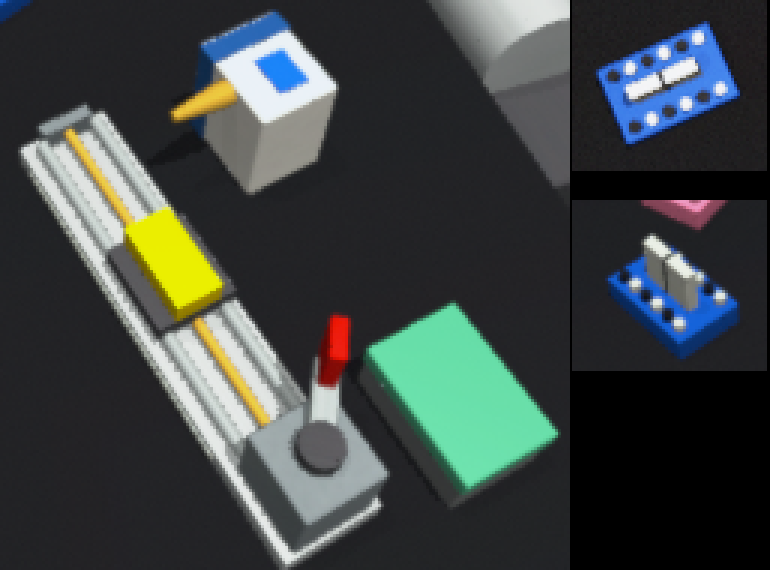

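```bash
cat > fit.py <<'E'
from h import *
from scipy.optimize import minimize
def load(f="p0.npz"):
    z=np.load(f);return {n:{k:z[n+k] for k in("image","camera_matrix","T")} for n in("top","side")}
def box(x,y,a,lx,ly,z0,z1,cx=0,cy=0):
    c,s=np.cos(a),np.sin(a)
    return [(x+c*(cx+u*lx/2)-s*(cy+v*ly/2),y+s*(cx+u*lx/2)+c*(cy+v*ly/2),z) for u in(-1,1) for v in(-1,1) for z in(z0,z1)]
def render(p,boxes):
    S=4;im=np.zeros((420*S,560*S),np.uint8)
    for b in boxes:
        q=np.array([proj(p,X)[::-1] for X in b])
        h=cv2.convexHull(((q+.5)*S-.5).astype(np.float32))
        cv2.fillPoly(im,[np.round(h*64).astype(np.int32)],255,shift=6)
    return cv2.resize(im,(560,420),interpolation=cv2.INTER_AREA)/255.
def fit(s,masks,model,x0,step):
    f=lambda x:sum(((render(s[n],model(x))-masks[n])**2).sum() for n in masks)
    x0=np.array(x0,float);best=None
    for k in range(2):
        sim=np.vstack([x0]+[x0+np.eye(len(x0))[i]*step[i]*(-1)**k for i in range(len(x0))])
        r=minimize(f,x0,method="Nelder-Mead",options=dict(initial_simplex=sim,xatol=1e-4,fatol=.01,maxiter=250));x0=r.x
    return r.x,r.fun
def blob(m,rc,fill=True):
    n,l=cv2.connectedComponents(m.astype(np.uint8));r,c=map(int,rc)
    w=l[r-8:r+9,c-8:c+9];w=w[w>0];m=(l==np.bincount(w).argmax()).astype(np.uint8)
    if fill:
        cs,_=cv2.findContours(m,cv2.RETR_EXTERNAL,cv2.CHAIN_APPROX_NONE);cv2.drawContours(m,cs,-1,1,-1)
    return m.astype(float)
def yellow(i): i=i.astype(int);return (i[...,0]>100)&(i[...,1]>.85*i[...,0])&(i[...,2]<.55*i[...,0])
def red(i): i=i.astype(int);return (i[...,0]>90)&(i[...,1]<.4*i[...,0])&(i[...,2]<.4*i[...,0])
traymodel=lambda x:[box(*x[:3],.08,.12,x[3],x[3]+.03),box(*x[:3],.014,.07,x[3]+.03,x[3]+.081)]
gripmodel=lambda ax,ay: (lambda x:[box(ax+.06*np.cos(x[0]),ay+.06*np.sin(x[0]),x[0],.034,.014,.108,.160)])
E
python3 - <<'E'
from fit import *
np.set_printoptions(precision=4,suppress=True)
s=load()
def each(nm,masks,model,x0,st):
    for sub in(["top","side"],["top"],["side"]):
        print(nm,sub,*fit(s,{n:masks[n] for n in sub},model,x0,st), [int(masks[n].sum()) for n in sub])
P={n:atz(s[n],rc,.015) for n,rc in(("top",(222,217)),("side",(192,254)))};print(P)
M={n:blob(s[n]["image"].max(2)>75,rc) for n,rc in(("top",(222,217)),("side",(194,254)))}
x0=[*P["top"][:2],.35]
for a in (.35,-.35): 
    x0[2]=a; each("tray",M,lambda x:traymodel([*x,0]),x0,[.01,.01,.1])
print("tray z free",fit(s,M,traymodel,[*x0[:2],.35,.005],[.01,.01,.1,.01]))
Y={n:blob(yellow(s[n]["image"]),rc) for n,rc in(("top",(197,354)),("side",(286,322)))}
c0=atz(s["top"],(196.5,354.5),.078);print(c0)
each("car",Y,lambda x:[box(*x[:3],.044,.084,.078-x[3],.078)],[*c0[:2],.15,.02],[.01,.01,.1,.01])
print("car z free",fit(s,Y,lambda x:[box(*x[:3],.044,.084,x[4]-x[3],x[4])],[*c0[:2],.15,.02,.085],[.01,.01,.1,.01,.01]))
print("nozzle",tri([(s["top"],(179.4,316.8)),(s["side"],(238.0,322.5))]))
print("cap",tri([(s["top"],(180.7,424.2)),(s["side"],(348,371.5))]))
R={n:blob(red(s[n]["image"]),rc) for n,rc in(("top",(168,409)),("side",(317,377)))}
g0=atz(s["top"],(167,407.5),.16)
each("grip",R,lambda x:[box(*x,.034,.014,.108,.160)],[*g0[:2],.8],[.01,.01,.2])
E
```

```text
{'top': array([0.498 , 0.3388, 0.015 ]), 'side': array([0.4972, 0.3426, 0.015 ])}
tray ['top', 'side'] [0.4963 0.3406 0.4214] 86.90881968473664 [1162, 974]
tray ['top'] [0.4975 0.3398 0.4145] 12.449765474817378 [1162]
tray ['side'] [0.495  0.3423 0.4183] 49.823944636678206 [974]
tray ['top', 'side'] [0.4963 0.3406 0.4225] 86.90881968473664 [1162, 974]
tray ['top'] [0.4977 0.3395 0.4167] 13.645643983083431 [1162]
tray ['side'] [0.4952 0.3413 0.4112] 52.08332179930796 [974]
tray z free (array([0.4966, 0.3397, 0.4167, 0.0011]), np.float64(85.72956555171088))
[ 0.565  -0.0585  0.078 ]
car ['top', 'side'] [ 0.5672 -0.0596  0.1906  0.0216] 181.17311803152631 [534, 759]
car ['top'] [ 0.5679 -0.0594  0.2193  0.0061] 75.77073433294886 [534]
car ['side'] [ 0.5663 -0.0599  0.1797  0.02  ] 73.11128027681661 [759]
car z free (array([ 0.5679, -0.0592,  0.1899,  0.0201,  0.0754]), np.float64(176.54409842368318))
nozzle (array([0.6083, 0.0517, 0.1085]), [0.7, 0.7])
cap (array([ 0.6034, -0.2477,  0.1113]), [1.2, 1.2])
grip ['top', 'side'] [ 0.6356 -0.1948  0.9402] 117.67643214148404 [77, 174]
grip ['top'] [ 0.6387 -0.1997  0.7363] 70.35738562091504 [77]
grip ['side'] [ 0.6356 -0.1937  0.9647] 32.86479046520569 [174]
```

```bash
python3 - <<'E'
from fit import *
np.set_printoptions(precision=4,suppress=True)
s=load()
def yel(i): i=i.astype(int);return (i[...,0]>90)&(i[...,1]>.88*i[...,0])&(i[...,2]<.6*i[...,0])
def red2(i): i=i.astype(int);return (i[...,0]>60)&(i[...,1]<.55*i[...,0])&(i[...,2]<.55*i[...,0])
Y={n:blob(yel(s[n]["image"]),rc,0) for n,rc in(("top",(197,354)),("side",(286,322)))}
Y={n:cv2.morphologyEx(m,cv2.MORPH_OPEN,np.ones((5,5))) for n,m in Y.items()}
for n in Y: print(n,Y[n].sum(),cv2.minAreaRect(np.argwhere(Y[n]>0).astype(np.float32)[:,::-1]))
for z in (.078,):
  for sub in (["top","side"],["top"]):
    r=fit(s,{n:Y[n] for n in sub},lambda x:[box(*x[:3],.044,.084,z-x[3],z)],[.565,-.0585,.19,.02],[.005,.005,.05,.01]);print(r)
R={n:blob(red2(s[n]["image"]),rc) for n,rc in(("top",(168,409)),("side",(317,377)))}
print([R[n].sum() for n in R])
for sub in (["top","side"],["top"],["side"]):
    print(fit(s,{n:R[n] for n in sub},lambda x:gripmodel(x[0],x[1])([x[2]]),[.603,-.248,.9],[.005,.005,.2]))
E
```

```text
top 469.0 ((354.5, 195.49998474121094), (16.08152198791504, 29.417417526245117), 78.69007110595703)
side 578.0 ((322.3461608886719, 285.2691650390625), (34.66876220703125, 18.02775764465332), 56.3099365234375)
(array([ 0.567 , -0.0589,  0.1958,  0.006 ]), np.float64(51.829926951172624))
(array([ 0.5681, -0.0591,  0.1876,  0.0018]), np.float64(13.841138023836985))
[np.float64(135.0), np.float64(207.0)]
(array([ 0.6043, -0.2458,  1.0385]), np.float64(49.43867743175702))
(array([ 0.6036, -0.247 ,  0.9871]), np.float64(17.07291041906959))
(array([ 0.6035, -0.246 ,  1.0375]), np.float64(15.868665897731642))
```

Request:
jog_arm(
  moves=[
    {"jaw":0.3,"xyz":[0.0223,-0.0246,0],"turn":-0.0673},
    {"jaw":0.3,"xyz":[0.0223,-0.0246,0],"turn":-0.0673},
    {"jaw":0.3,"xyz":[0.0223,-0.0246,0],"turn":-0.0673},
    {"jaw":0.3,"xyz":[0.0223,-0.0246,0],"turn":-0.0673},
    {"jaw":0.3,"xyz":[0.0223,-0.0246,0],"turn":-0.0673},
    {"jaw":0.3,"xyz":[0.0223,-0.0246,0],"turn":-0.0673},
    {"jaw":0.3,"xyz":[0.0223,-0.0246,0],"turn":-0.0673},
    {"jaw":0.3,"xyz":[0.0223,-0.0246,0],"turn":-0.0673},
    {"jaw":0.3,"xyz":[0.0223,-0.0246,0],"turn":-0.0673},
    {"jaw":0.3,"xyz":[0.0223,-0.0246,0],"turn":-0.0673},
    {"jaw":0.3,"xyz":[0.0223,-0.0246,0],"turn":-0.0673},
    {"jaw":0.3,"xyz":[0.0223,-0.0246,0],"turn":-0.0673},
    {"jaw":0.3,"xyz":[0,0,-0.03],"turn":0},
    {"jaw":0.3,"xyz":[0,0,-0.03],"turn":0},
    {"jaw":0.3,"xyz":[0,0,0],"turn":0},
  ],
)

```text
clock: 2.98
position: [0.4944, 0.3388, 0.1326]
tool_rot: [-1.712, -2.63, 0.008]
ft_force: [0.1, -0.6, -0.9]
width: 0.056
gripper_force: 0.0
```

Request:
jog_arm(
  moves=[
    {"jaw":0.3,"xyz":[0.002,0.001,-0.025],"turn":0},
    {"jaw":0.3,"xyz":[0,0,-0.025],"turn":0},
    {"jaw":0.3,"xyz":[0,0,-0.02],"turn":0},
    {"jaw":0.3,"xyz":[0,0,-0.016],"turn":0},
    {"jaw":0.3,"xyz":[0,0,0],"turn":0},
  ],
)

```text
clock: 3.6
position: [0.4976, 0.3405, 0.0484]
tool_rot: [-1.712, -2.632, 0.003]
ft_force: [-0.3, -0.3, 0.4]
width: 0.0556
gripper_force: 0.0
```

Request:
jog_arm(
  moves=[
    {"jaw":-1,"xyz":[-0.0008,-0.0004,-0.002],"turn":0},
    {"jaw":-1,"xyz":[0,0,0],"turn":0},
    {"jaw":-1,"xyz":[0,0,0],"turn":0},
    {"jaw":-1,"xyz":[0,0,0],"turn":0},
    {"jaw":-1,"xyz":[0,0,0],"turn":0},
    {"jaw":-1,"xyz":[0,0,0],"turn":0},
  ],
  newtons=50,
)

```text
clock: 4.35
position: [0.4976, 0.3404, 0.0477]
tool_rot: [1.713, 2.633, 0.0]
ft_force: [1.0, -0.1, -0.3]
width: -0.0003
gripper_force: 0.0
```

```bash
python3 - <<'E'
from h import *
s=snap(["top","side"]);t=s["top"]["image"];d=s["side"]["image"]
print(get_obs()["width"],get_obs()["gripper_force"],[proj(s[n],get_obs()["position"]) for n in s])
def crop(i,r,c,h,w,f): return cv2.resize(i[r:r+h,c:c+w],None,fx=f,fy=f,interpolation=cv2.INTER_CUBIC)
m=np.hstack([crop(t,160,150,140,130,3),crop(d,90,190,140,130,3)])
cv2.imwrite("pics/g1.png",m[:,:,::-1])
E
```

```text
-0.0003645044970565009 0.0 [(np.float64(221.2254087328359), np.float64(215.18634101991375)), (np.float64(185.37358341209145), np.float64(253.59813457939183))]
```

View pics/g1.png

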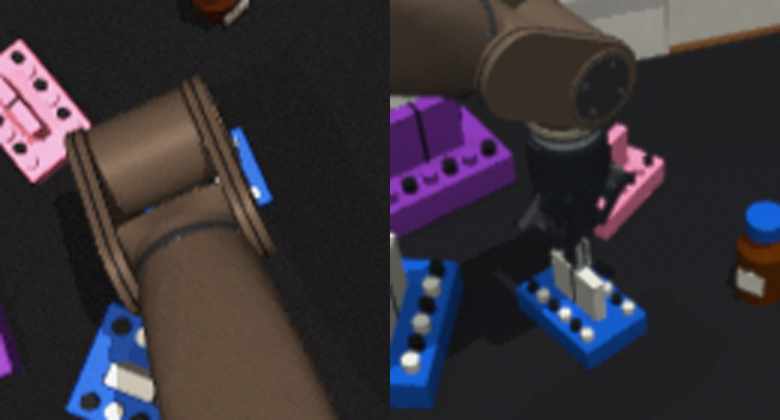

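```bash
python3 - <<'E'
from h import *
s=snap(["side"]);d=s["side"]["image"]
cv2.imwrite("pics/g2.png",cv2.resize(d[135:215,215:295],None,fx=7,fy=7,interpolation=cv2.INTER_CUBIC)[:,:,::-1])
print(get_obs())
E
```

```text
{'clock': 4.5, 'joint_pos': array([ 4.31933411e-01,  2.91901397e-01,  1.86101901e+00, -1.93667986e-05,
        9.88750357e-01,  1.45107078e-02]), 'joint_vel': array([-0.00120475, -0.00113223, -0.00066406, -0.00104154, -0.00044929,
        0.00088957]), 'effort': array([ 1.37983567e-03, -3.67500472e+01, -2.52253336e+01, -4.61740956e-05,
        6.07677939e-04,  1.31647039e-05]), 'position': array([0.49751981, 0.34043724, 0.04759313]), 'tool_rot': array([-1.71292280e+00, -2.63350038e+00,  1.17356018e-04]), 'ft_force': array([-0.38374722, -0.09227053,  0.02703597]), 'torque': array([ 0.03789202, -0.00164769,  0.02962487]), 'gripper_force': 0.0, 'width': -0.0005125914414379146}
```

View pics/g2.png

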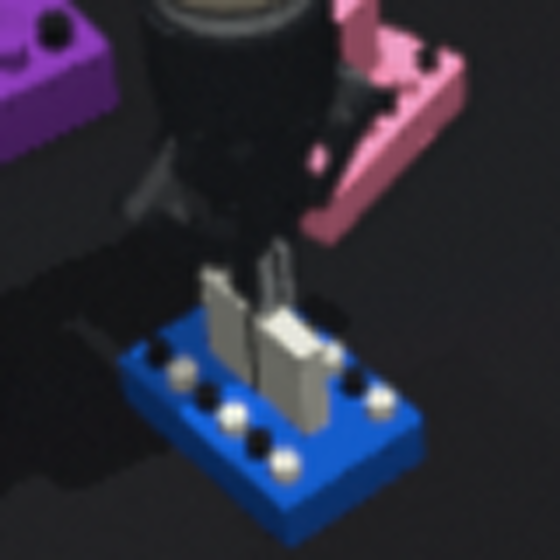

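```bash
python3 - <<'E'
from fit import *
np.set_printoptions(precision=4,suppress=True)
s=load();o=get_obs()["position"]
for z in(.0477,.081,.1): print(z,[np.round(proj(s[n],[o[0],o[1],z]),1) for n in s])
# fin white mask in both original views
for n,rc in(("top",(221,216)),("side",(180,252))):
    i=s[n]["image"].astype(int);m=(i.min(2)>110)
    k,l,st,c=cv2.connectedComponentsWithStats(m.astype(np.uint8))
    for j in range(1,k):
        if abs(c[j][1]-rc[0])<25 and abs(c[j][0]-rc[1])<25 and st[j,4]>8: print(n,st[j],c[j],atz(s[n],c[j][::-1],.081 if n=="top" else .06))
np.set_printoptions(linewidth=250)
print(s["side"]["image"][168:200,240:270].min(2))
E
```

```text
0.0477 [array([221.2, 215.2]), array([185.4, 253.6])]
0.081 [array([220.2, 213.8]), array([177.8, 252.9])]
0.1 [array([219.6, 213. ]), array([173.4, 252.4])]
top [225 205   4   5  19] [226.5789 207.1053] [0.5347 0.3049 0.081 ]
top [213 210   5   5  21] [215. 212.] [0.5208 0.3374 0.081 ]
top [202 215   5   5  19] [203.8421 217.3158] [0.5058 0.3686 0.081 ]
top [202 214  25  15 137] [214.2701 220.635 ] [0.4964 0.3391 0.081 ]
top [232 222   5   5  21] [234. 224.] [0.4868 0.2836 0.081 ]
top [221 227   5   5  21] [222.619 229.   ] [0.4727 0.3154 0.081 ]
top [209 232   5   5  21] [211. 234.] [0.4588 0.3478 0.081 ]
side [244 172  20  24 142] [254.5634 182.0141] [0.5017 0.3416 0.06  ]
side [239 186   4   5  16] [240.6875 187.8125] [0.4557 0.3315 0.06  ]
side [267 190   5   5  18] [268.8889 191.9444] [0.5318 0.2891 0.06  ]
side [246 192   4   5  15] [247.7333 194.2   ] [0.4695 0.3    0.06  ]
side [254 199   4   5  17] [255.4118 200.8824] [0.4844 0.2676 0.06  ]
[[ 31  32  31  32  31  31  32  32  30  32  31  31  31  31  32  32  34  36  43  55  63  67  70  54  38  30  30  32  31  31]
 [ 32  32  3
[... 3101 characters left out ...]
222 106  32  21  23  36  69  95 100 108 118 118 120  47  21  21  22  27  62 111 122]
 [ 10  13  19  21  21  36 103 192 181 172  83  30  22  23  23  33  57  95 108 119 118 105  42  21  20  19  23  32  55  57]
 [ 10  12  13  16  20  29  66 122 130 122  60  30  27  25  23  22  30  59  96 110  79  45  23  20  21  19  23  22  25  26]
 [  8   9  10  12  18  21  32  60  78  75  38  28  27  26  26  25  24  27  41  44  32  22  20  20  21  21  21  21  22  21]
 [ 14   8   9  11  13  16  20  26  33  31  22  26  25  30  59  64  60  30  20  22  22  21  20  22  21  22  23  20  20  18]
 [ 27  14  11   9   9  11  17  19  20  21  16  12  20  64 146 156 149  76  28  21  22  20  20  21  20  21  20  21  18  12]]
```

Request:
jog_arm(
  moves=[
    {"jaw":-1,"xyz":[0,0,0.02],"turn":0},
    {"jaw":-1,"xyz":[0,0,0.02],"turn":0},
    {"jaw":-1,"xyz":[0,0,0],"turn":0},
  ],
)

```text
clock: 4.88
position: [0.4998, 0.3415, 0.0916]
tool_rot: [1.711, 2.63, 0.009]
ft_force: [-0.5, -0.4, -0.2]
width: -0.0
gripper_force: 0.0
```

```bash
python3 - <<'E'
from h import *
s=snap(["side"]);d=s["side"]["image"];o=get_obs();print(o["position"],o["width"],proj(s["side"],o["position"]))
c=cv2.resize(d[115:215,205:305],None,fx=6,fy=6,interpolation=cv2.INTER_CUBIC).astype(float)
cv2.imwrite("pics/g3.png",(255*(c/255)**.5)[:,:,::-1])
E
```

```text
[0.49880541 0.34106281 0.08993823] -0.00015804002631553113 (np.float64(175.49054023468358), np.float64(253.0352251525858))[ WARN:0@2.223] global loadsave.cpp:1063 imwrite_ Unsupported depth image for selected encoder is fallbacked to CV_8U.
```

View pics/g3.png

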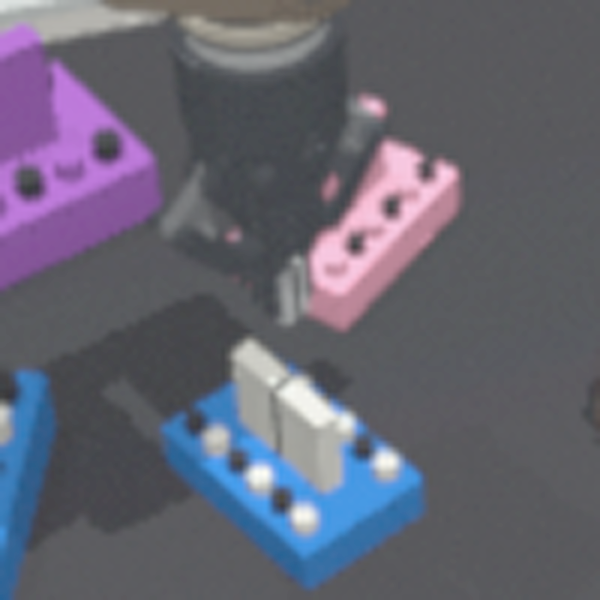

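```bash
python3 - <<'E'
from h import *
from fit import load
s0=load();p=s0["side"]
for z in(.1956,.21,.23): print(proj(p,[.2288,.635,z]))
d=p["image"]
c=cv2.resize(d[60:120,100:170],None,fx=5,fy=5,interpolation=cv2.INTER_CUBIC).astype(float)
c=255*(np.clip(c,0,255)/255)**.5
s=snap(["top","side"]);t=s["top"]["image"];print([proj(s[n],get_obs()["position"]) for n in s])
e=cv2.resize(t[185:255,170:250],None,fx=5,fy=5,interpolation=cv2.INTER_CUBIC).astype(float)
m=np.zeros((350,760,3));m[:300,:350]=c;m[:,355:755]=e;cv2.imwrite("pics/g4.png",m[:,:,::-1].astype(np.uint8))
E
```

```text
(np.float64(106.23067862336991), np.float64(142.14917487199966))
(np.float64(102.32444285477719), np.float64(140.8374083271695))
(np.float64(96.78032465346035), np.float64(138.97561881729274))
[(np.float64(220.06809344200477), np.float64(213.5552941920398)), (np.float64(176.28190554129074), np.float64(252.68338614707045))]
```

View pics/g4.png

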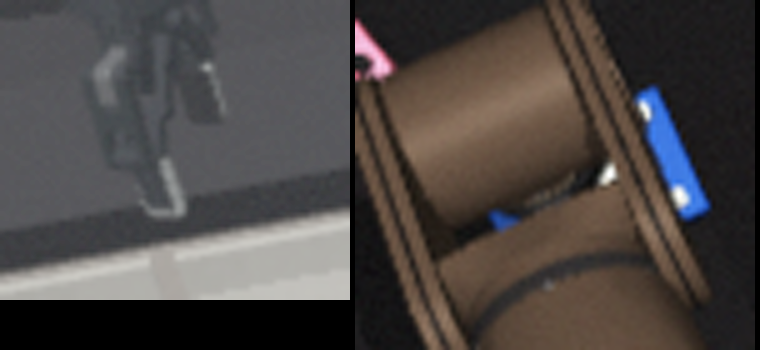

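The closed fingertips show at side (168, 253), while the reported TCP projects to (175.5, 253). The start picture shows the same gap, so the real tips are about 33 mm higher than reported and the fingers closed above the fin. I'll correct for that offset and retry lower.

Request:
jog_arm(
  moves=[
    {"jaw":0.1,"xyz":[-0.001,-0.0005,0.01],"turn":0},
    {"jaw":0.1,"xyz":[0,0,0],"turn":0},
    {"jaw":0.1,"xyz":[0,0,0],"turn":0},
    {"jaw":0.1,"xyz":[0,0,0],"turn":0},
    {"jaw":0.1,"xyz":[0,0,-0.02],"turn":0},
    {"jaw":0.1,"xyz":[0,0,-0.02],"turn":0},
    {"jaw":0.1,"xyz":[0,0,-0.015],"turn":0},
    {"jaw":0.1,"xyz":[0,0,0],"turn":0},
  ],
)

```text
clock: 6.02
position: [0.4948, 0.3391, 0.0398]
tool_rot: [-1.712, -2.631, 0.007]
ft_force: [0.0, 0.2, 0.3]
width: 0.0468
gripper_force: 0.0
```

Request:
jog_arm(
  moves=[
    {"jaw":0.1,"xyz":[-0.0005,0,-0.01],"turn":0},
    {"jaw":0.1,"xyz":[0,0,-0.01],"turn":0},
    {"jaw":0.1,"xyz":[0,0,-0.007],"turn":0},
    {"jaw":0.1,"xyz":[0,0,0],"turn":0},
  ],
)

```text
clock: 6.52
position: [0.4955, 0.3397, 0.0148]
tool_rot: [-1.713, -2.633, 0.002]
ft_force: [0.1, -0.2, -0.5]
width: 0.047
gripper_force: 0.0
```

Request:
jog_arm(
  moves=[
    {"jaw":-1,"xyz":[0,0,0],"turn":0},
    {"jaw":-1,"xyz":[0,0,0],"turn":0},
    {"jaw":-1,"xyz":[0,0,0],"turn":0},
    {"jaw":-1,"xyz":[0,0,0],"turn":0},
    {"jaw":-1,"xyz":[0,0,0],"turn":0},
  ],
  newtons=50,
)

```text
clock: 7.15
position: [0.4961, 0.34, 0.016]
tool_rot: [-1.713, -2.634, 0.0]
ft_force: [-2.7, -0.6, 3.4]
width: 0.0132
gripper_force: 53.3
```

Request:
jog_arm(
  moves=[
    {"jaw":-1,"xyz":[0,0,0.01],"turn":0},
    {"jaw":-1,"xyz":[0,0,0.03],"turn":0},
    {"jaw":-1,"xyz":[0,0,0.04],"turn":0},
    {"jaw":-1,"xyz":[0,0,0.04],"turn":0},
    {"jaw":-1,"xyz":[0,0,0.03],"turn":0},
    {"jaw":-1,"xyz":[0.00355,-0.01995,0],"turn":-0.0114},
    {"jaw":-1,"xyz":[0.0071,-0.0399,0],"turn":-0.0228},
    {"jaw":-1,"xyz":[0.0071,-0.0399,0],"turn":-0.0228},
    {"jaw":-1,"xyz":[0.0071,-0.0399,0],"turn":-0.0228},
    {"jaw":-1,"xyz":[0.0071,-0.0399,0],"turn":-0.0228},
    {"jaw":-1,"xyz":[0.0071,-0.0399,0],"turn":-0.0228},
    {"jaw":-1,"xyz":[0.0071,-0.0399,0],"turn":-0.0228},
    {"jaw":-1,"xyz":[0.0071,-0.0399,0],"turn":-0.0228},
    {"jaw":-1,"xyz":[0.0071,-0.0399,0],"turn":-0.0228},
    {"jaw":-1,"xyz":[0.0071,-0.0399,0],"turn":-0.0228},
    {"jaw":-1,"xyz":[0.00355,-0.01995,0],"turn":-0.0114},
    {"jaw":-1,"xyz":[0,0,0],"turn":0},
    {"jaw":-1,"xyz":[0,0,0],"turn":0},
  ],
)

```text
clock: 9.4
position: [0.5663, -0.0582, 0.1647]
tool_rot: [-2.0, -2.42, 0.0]
ft_force: [-0.4, 0.1, -4.1]
width: 0.0133
gripper_force: 52.4
```

Request:
jog_arm(
  moves=[
    {"jaw":-1,"xyz":[0.0007,-0.0008,-0.02],"turn":0},
    {"jaw":-1,"xyz":[0,0,-0.02],"turn":0},
    {"jaw":-1,"xyz":[0,0,-0.015],"turn":0},
    {"jaw":-1,"xyz":[0,0,-0.008],"turn":0},
    {"jaw":-1,"xyz":[0,0,0],"turn":0},
    {"jaw":-1,"xyz":[0,0,0],"turn":0},
  ],
)

```text
clock: 10.15
position: [0.5684, -0.0601, 0.1034]
tool_rot: [2.001, 2.42, 0.001]
ft_force: [0.7, -0.7, -3.2]
width: 0.013
gripper_force: 52.3
```

Request:
jog_arm(
  moves=[
    {"jaw":-1,"xyz":[-0.001,0.001,-0.003],"turn":0},
    {"jaw":-1,"xyz":[0,0,-0.002],"turn":0},
    {"jaw":-1,"xyz":[0,0,-0.002],"turn":0},
    {"jaw":-1,"xyz":[0,0,0],"turn":0},
    {"jaw":-1,"xyz":[0,0,0],"turn":0},
  ],
)

```text
clock: 10.78
position: [0.5668, -0.0589, 0.0957]
tool_rot: [2.001, 2.421, 0.0]
ft_force: [-0.0, 0.3, -4.8]
width: 0.0133
gripper_force: 52.4
```

Request:
jog_arm(
  moves=[
    {"jaw":-1,"xyz":[0,0,-0.0015],"turn":0},
    {"jaw":-1,"xyz":[0,0,0],"turn":0},
  ],
)

```text
clock: 11.02
position: [0.5667, -0.0589, 0.0941]
tool_rot: [-2.001, -2.422, 0.0]
ft_force: [-0.2, 0.0, -4.0]
width: 0.0129
gripper_force: 52.4
```

Request:
jog_arm(
  moves=[
    {"jaw":-1,"xyz":[0,0,-0.0015],"turn":0},
    {"jaw":-1,"xyz":[0,0,0],"turn":0},
  ],
)

```text
clock: 11.28
position: [0.5669, -0.0589, 0.094]
tool_rot: [-2.001, -2.422, 0.0]
ft_force: [-3.3, 0.6, 4.7]
width: 0.0131
gripper_force: 53.6
```

Request:
jog_arm(
  moves=[
    {"jaw":0.1,"xyz":[0,0,0],"turn":0},
    {"jaw":0.1,"xyz":[0,0,0],"turn":0},
    {"jaw":0.1,"xyz":[0,0,0],"turn":0},
    {"jaw":0.1,"xyz":[0,0,0],"turn":0},
    {"jaw":0.1,"xyz":[0,0,0.02],"turn":0},
    {"jaw":0.1,"xyz":[0,0,0.03],"turn":0},
    {"jaw":0.1,"xyz":[0,0,0.03],"turn":0},
    {"jaw":0.1,"xyz":[0,0,0.03],"turn":0},
    {"jaw":0.1,"xyz":[0.0097,-0.0194,0],"turn":-0.106},
    {"jaw":0.1,"xyz":[0.0097,-0.0194,0],"turn":-0.106},
    {"jaw":0.1,"xyz":[0.0097,-0.0194,0],"turn":-0.106},
    {"jaw":0.1,"xyz":[0.0097,-0.0194,0],"turn":-0.106},
    {"jaw":0.1,"xyz":[0.0097,-0.0194,0],"turn":-0.106},
    {"jaw":0.1,"xyz":[0.0097,-0.0194,0],"turn":-0.106},
    {"jaw":0.1,"xyz":[0.0097,-0.0194,0],"turn":-0.106},
    {"jaw":0.1,"xyz":[0,0,0],"turn":0},
    {"jaw":0.1,"xyz":[0,0,0],"turn":0},
  ],
)

```text
clock: 13.4
position: [0.6346, -0.1941, 0.2034]
tool_rot: [2.742, 1.533, 0.001]
ft_force: [0.2, 0.5, 0.2]
width: 0.0471
gripper_force: 0.0
```

```bash
python3 - <<'E'
from h import *
s=snap(["top","side"])
np.savez("p1.npz",**{n+k:np.array(p[k]) for n,p in s.items() for k in("image","camera_matrix","T")})
o=get_obs();print(o["joint_pos"],o["position"])
t=s["top"]["image"];d=s["side"]["image"]
def crop(i,r,c,h,w,f): return cv2.resize(i[r:r+h,c:c+w],None,fx=f,fy=f,interpolation=cv2.INTER_CUBIC)
m=np.hstack([crop(t,110,275,180,130,3),crop(d,190,260,180,130,3)])
cv2.imwrite("pics/p1.png",m[:,:,::-1])
E
```

```text
[-4.49211536e-01  2.55716872e-01  1.60023299e+00  1.54270992e-04
  1.28553918e+00  1.01625859e-01] [ 0.63445392 -0.19379979  0.2030795 ]
```

View pics/p1.png

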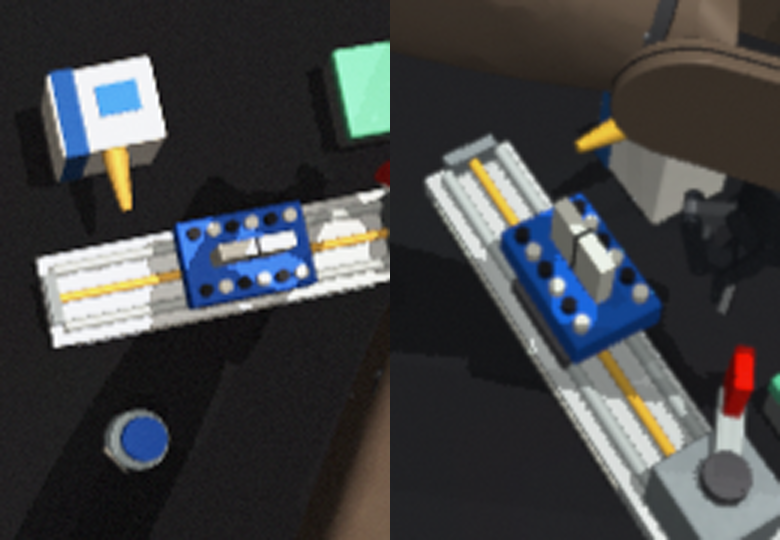

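The tray sits square on the carriage: centre at about top (193, 361), side (275, 324). I'll fit its pose now.

```bash
cat >> fit.py <<'E'
def bluem(i,rc):
    i=i.astype(int);m=(i[...,2]>60)&(i[...,2]>1.6*i[...,0])&(i[...,2]>1.25*i[...,1])
    return blob(cv2.morphologyEx(m.astype(np.uint8),cv2.MORPH_CLOSE,np.ones((3,3),np.uint8)),rc)
bodymodel=lambda x:[box(*x[:3],.08,.12,x[3],x[3]+.03)]
def trayfit(s,x0,z=.078):
    rc={n:proj(s[n],[x0[0],x0[1],z+.03]) for n in s}
    M={n:bluem(s[n]["image"],rc[n]) for n in s}
    for sub in (["top","side"],["top"],["side"]):
        m={n:M[n] for n in sub if n in M}
        if m: print("tray",sub,*fit(s,m,lambda x:bodymodel([*x,z]),x0,[.005,.005,.05]),[int(v.sum()) for v in m.values()])
E
python3 - <<'E'
from fit import *
np.set_printoptions(precision=4,suppress=True)
s=load("p1.npz"); trayfit(s,[.567,-.059,.19])
E
```

```text
tray ['top', 'side'] [ 0.5674 -0.0586  0.1777] 593.5491887735485 [1263, 1307]
tray ['top'] [ 0.5686 -0.0602  0.1888] 40.73488658208382 [1263]
tray ['side'] [ 0.5657 -0.0578  0.1708] 502.34568242983465 [1307]
```

Request:
jog_arm(
  moves=[
    {"jaw":0.1,"xyz":[0.0007,-0.001,-0.03],"turn":0},
    {"jaw":0.1,"xyz":[0,0,-0.03],"turn":0},
    {"jaw":0.1,"xyz":[0,0,-0.03],"turn":0},
    {"jaw":0.1,"xyz":[0,0,-0.02],"turn":0},
    {"jaw":0.1,"xyz":[0,0,0],"turn":0},
    {"jaw":0.1,"xyz":[0,0,0],"turn":0},
  ],
)

```text
clock: 14.25
position: [0.6363, -0.1959, 0.0941]
tool_rot: [2.741, 1.531, 0.002]
ft_force: [0.6, 0.2, 0.8]
width: 0.0469
gripper_force: 0.0
```

Request:
jog_arm(
  moves=[
    {"jaw":-1,"xyz":[0,0,0],"turn":0},
    {"jaw":-1,"xyz":[0,0,0],"turn":0},
    {"jaw":-1,"xyz":[0,0,0],"turn":0},
    {"jaw":-1,"xyz":[0,0,0],"turn":0},
    {"jaw":-1,"xyz":[0,0,0],"turn":0},
  ],
  newtons=60,
)

```text
clock: 14.88
position: [0.6362, -0.1959, 0.0942]
tool_rot: [2.741, 1.531, 0.002]
ft_force: [-0.7, 0.1, 5.4]
width: 0.0133
gripper_force: 59.9
```

```bash
cat > arc.py <<'E'
import sys,json,numpy as np
from plant import get_obs
a0,da,n,jaw=float(sys.argv[1]),float(sys.argv[2]),int(sys.argv[3]),-1
r=.06;a=a0+da*np.arange(n+1);P=np.c_[r*np.cos(a),r*np.sin(a)]
print(", ".join(json.dumps([round(x,4),round(y,4)]) for x,y in np.diff(np.round(P,4),axis=0)))
o=get_obs();print(o["joint_pos"],o["position"]-[.6038,-.2465,0])
E
python3 arc.py 1.01 .125 20
```

```text
[-0.0066, 0.0036], [-0.007, 0.0027], [-0.0072, 0.0019], [-0.0075, 0.0009], [-0.0074, 0.0], [-0.0075, -0.001], [-0.0072, -0.0018], [-0.007, -0.0028], [-0.0066, -0.0036], [-0.0061, -0.0044], [-0.0054, -0.0051], [-0.0048, -0.0058], [-0.0041, -0.0063], [-0.0032, -0.0068], [-0.0023, -0.0071], [-0.0015, -0.0073], [-0.0005, -0.0075], [0.0004, -0.0075], [0.0014, -0.0074], [0.0022, -0.0071]
[-4.50933235e-01  3.58296007e-01  1.67916607e+00  3.40668850e-05
  1.10210402e+00  1.01026867e-01] [0.03235361 0.05058589 0.0941968 ]
```

Starting with a few rows to check the forces.

Request:
jog_arm(
  moves=[
    {"jaw":-1,"xyz":[-0.0066,0.0036,0],"turn":0.125},
    {"jaw":-1,"xyz":[-0.007,0.0027,0],"turn":0.125},
    {"jaw":-1,"xyz":[-0.0072,0.0019,0],"turn":0.125},
    {"jaw":-1,"xyz":[-0.0075,0.0009,0],"turn":0.125},
  ],
)

```text
clock: 15.38
position: [0.6081, -0.1875, 0.0942]
tool_rot: [2.275, 2.162, 0.002]
ft_force: [1.0, -2.3, 4.2]
width: 0.0131
gripper_force: 59.2
```

Request:
jog_arm(
  moves=[
    {"jaw":-1,"xyz":[-0.0074,0.0,0],"turn":0.125},
    {"jaw":-1,"xyz":[-0.0075,-0.001,0],"turn":0.125},
    {"jaw":-1,"xyz":[-0.0072,-0.0018,0],"turn":0.125},
    {"jaw":-1,"xyz":[-0.007,-0.0028,0],"turn":0.125},
    {"jaw":-1,"xyz":[-0.0066,-0.0036,0],"turn":0.125},
    {"jaw":-1,"xyz":[-0.0061,-0.0044,0],"turn":0.125},
    {"jaw":-1,"xyz":[-0.0054,-0.0051,0],"turn":0.125},
    {"jaw":-1,"xyz":[-0.0048,-0.0058,0],"turn":0.125},
    {"jaw":-1,"xyz":[-0.0041,-0.0063,0],"turn":0.125},
    {"jaw":-1,"xyz":[-0.0032,-0.0068,0],"turn":0.125},
    {"jaw":-1,"xyz":[-0.0023,-0.0071,0],"turn":0.125},
    {"jaw":-1,"xyz":[-0.0015,-0.0073,0],"turn":0.125},
    {"jaw":-1,"xyz":[-0.0005,-0.0075,0],"turn":0.125},
    {"jaw":-1,"xyz":[0.0004,-0.0075,0],"turn":0.125},
    {"jaw":-1,"xyz":[0.0014,-0.0074,0],"turn":0.125},
    {"jaw":-1,"xyz":[0.0022,-0.0071,0],"turn":0.125},
    {"jaw":-1,"xyz":[0,0,0],"turn":0},
  ],
)

```text
clock: 17.5
position: [0.5491, -0.2706, 0.0942]
tool_rot: [-0.583, 3.083, -0.008]
ft_force: [3.8, -5.5, 3.2]
width: 0.0129
gripper_force: 59.2
```

```bash
python3 - <<'E'
from plant import get_obs
import numpy as np
o=get_obs();p=o["position"]-[.6038,-.2465,0];print(o["joint_pos"],p,np.hypot(*p[:2]),np.arctan2(p[1],p[0]))
r=o["tool_rot"];print(2*np.arctan2(r[1],r[0])-np.pi/2)
E
```

```text
[-6.22971158e-01  2.47066587e-01  1.81989375e+00 -1.02409277e-03
  1.06824299e+00 -2.56735391e+00] [-0.05468768 -0.02406108  0.09419599] 0.05974677615313148 -2.7271087523291198
1.9448731529508265
```

Request:
jog_arm(
  moves=[
    {"jaw":1,"xyz":[0,0,0],"turn":0},
    {"jaw":1,"xyz":[0,0,0],"turn":0},
    {"jaw":1,"xyz":[0,0,0.02],"turn":0},
    {"jaw":1,"xyz":[0,0,0.025],"turn":-0.1848},
    {"jaw":1,"xyz":[0,0,0],"turn":-0.1848},
    {"jaw":1,"xyz":[0,0,0],"turn":-0.1848},
    {"jaw":1,"xyz":[0,0,0],"turn":-0.1848},
    {"jaw":1,"xyz":[0,0,0],"turn":-0.1848},
    {"jaw":1,"xyz":[0,0,0],"turn":-0.1848},
    {"jaw":1,"xyz":[0,0,0],"turn":-0.1848},
    {"jaw":1,"xyz":[0,0,0],"turn":-0.1848},
    {"jaw":1,"xyz":[0,0,0],"turn":-0.1848},
    {"jaw":1,"xyz":[0,0,0],"turn":-0.1848},
    {"jaw":1,"xyz":[0,0,0],"turn":-0.1848},
    {"jaw":1,"xyz":[0,0,0],"turn":-0.1848},
    {"jaw":1,"xyz":[0,0,0],"turn":-0.1848},
    {"jaw":1,"xyz":[0,0,0],"turn":-0.1848},
    {"jaw":1,"xyz":[0,0,0],"turn":-0.1848},
    {"jaw":1,"xyz":[0,0,0],"turn":-0.1848},
    {"jaw":1,"xyz":[0,0,0],"turn":-0.1848},
  ],
)

```text
clock: 20.0
position: [0.5478, -0.268, 0.1391]
tool_rot: [3.087, 0.578, 0.001]
ft_force: [-0.6, -0.6, -0.1]
width: 0.0853
gripper_force: 0.0
```

Request:
jog_arm(
  moves=[
    {"jaw":0.3,"xyz":[0,0,-0.02],"turn":0},
    {"jaw":0.3,"xyz":[0,0,-0.025],"turn":0},
    {"jaw":0.3,"xyz":[0,0,0],"turn":0},
  ],
)

```text
clock: 20.38
position: [0.5453, -0.2664, 0.0892]
tool_rot: [-3.081, -0.591, 0.007]
ft_force: [-0.4, -0.2, -0.3]
width: 0.0554
gripper_force: 0.0
```

Request:
jog_arm(
  moves=[
    {"jaw":0.3,"xyz":[0,0,0.005],"turn":0},
    {"jaw":-1,"xyz":[0,0,0],"turn":0},
    {"jaw":-1,"xyz":[0,0,0],"turn":0},
    {"jaw":-1,"xyz":[0,0,0],"turn":0},
    {"jaw":-1,"xyz":[0,0,0],"turn":0},
    {"jaw":-1,"xyz":[0,0,0],"turn":0},
  ],
)

```text
clock: 21.12
position: [0.5483, -0.2695, 0.099]
tool_rot: [3.083, 0.586, 0.003]
ft_force: [0.0, -4.8, 4.7]
width: 0.0129
gripper_force: 59.9
```

```bash
cat > st.py <<'E'
from plant import get_obs
import numpy as np
o=get_obs();p=o["position"]-[.6038,-.2465,0];print(o["joint_pos"].round(3),p,np.hypot(*p[:2]),np.arctan2(p[1],p[0])%(2*np.pi))
r=o["tool_rot"];print("crank",(2*np.arctan2(r[1],r[0]))%(np.pi),o["width"],o["ft_force"])
E
python3 st.py; python3 arc.py 3.53 .16 19
```

```text
[-6.220e-01  2.400e-01  1.818e+00 -1.000e-03  1.079e+00  5.730e-01] [-0.05548153 -0.02298157  0.09903789] 0.06005291166933025 3.534297420685869
crank 0.37566606274416087 0.012877201796125911 [ 0.02453999 -4.76230141  4.72352237]
[0.0043, -0.0086], [0.0056, -0.0077], [0.0068, -0.0068], [0.0078, -0.0056], [0.0086, -0.0043], [0.0092, -0.0028], [0.0095, -0.0014], [0.0095, 0.0002], [0.0095, 0.0017], [0.009, 0.0032], [0.0085, 0.0045], [0.0076, 0.0059], [0.0065, 0.007], [0.0054, 0.0079], [0.004, 0.0087], [0.0026, 0.0093], [0.0011, 0.0095], [-0.0005, 0.0096], [-0.002, 0.0094]
[-6.22377779e-01  2.40478292e-01  1.81811322e+00 -7.95077256e-04
  1.07941013e+00  5.73126382e-01] [-0.05548153 -0.02298157  0.09903789]
```

Request:
jog_arm(
  moves=[
    {"jaw":-1,"xyz":[0.0043,-0.0086,0],"turn":0.16},
    {"jaw":-1,"xyz":[0.0056,-0.0077,0],"turn":0.16},
    {"jaw":-1,"xyz":[0.0068,-0.0068,0],"turn":0.16},
    {"jaw":-1,"xyz":[0.0078,-0.0056,0],"turn":0.16},
    {"jaw":-1,"xyz":[0.0086,-0.0043,0],"turn":0.16},
    {"jaw":-1,"xyz":[0.0092,-0.0028,0],"turn":0.16},
    {"jaw":-1,"xyz":[0.0095,-0.0014,0],"turn":0.16},
    {"jaw":-1,"xyz":[0.0095,0.0002,0],"turn":0.16},
    {"jaw":-1,"xyz":[0.0095,0.0017,0],"turn":0.16},
    {"jaw":-1,"xyz":[0.009,0.0032,0],"turn":0.16},
    {"jaw":-1,"xyz":[0.0085,0.0045,0],"turn":0.16},
    {"jaw":-1,"xyz":[0.0076,0.0059,0],"turn":0.16},
    {"jaw":-1,"xyz":[0.0065,0.007,0],"turn":0.16},
    {"jaw":-1,"xyz":[0.0054,0.0079,0],"turn":0.16},
    {"jaw":-1,"xyz":[0.004,0.0087,0],"turn":0.16},
    {"jaw":-1,"xyz":[0.0026,0.0093,0],"turn":0.16},
    {"jaw":-1,"xyz":[0.0011,0.0095,0],"turn":0.16},
    {"jaw":-1,"xyz":[-0.0005,0.0096,0],"turn":0.16},
    {"jaw":-1,"xyz":[-0.002,0.0094,0],"turn":0.16},
    {"jaw":-1,"xyz":[0,0,0],"turn":0},
  ],
)

```text
clock: 23.62
position: [0.6636, -0.2303, 0.0991]
tool_rot: [-0.44, 3.103, -0.012]
ft_force: [8.3, -7.9, -0.3]
width: 0.0126
gripper_force: 60.1
```

```bash
python3 st.py
```

```text
[-4.770e-01  4.230e-01  1.583e+00 -2.000e-03  1.125e+00 -2.329e+00] [0.05977661 0.01618023 0.09910606] 0.06192772344932789 0.26434392198609424
crank 0.2819957153026209 0.012620044708175415 [ 8.34993735 -7.87415763 -0.27307428]
```

Request:
jog_arm(
  moves=[
    {"jaw":1,"xyz":[0,0,0],"turn":0},
    {"jaw":1,"xyz":[0,0,0],"turn":0},
    {"jaw":1,"xyz":[0,0,0.02],"turn":0},
    {"jaw":1,"xyz":[0,0,0.02],"turn":-0.1848},
    {"jaw":1,"xyz":[0,0,0],"turn":-0.1848},
    {"jaw":1,"xyz":[0,0,0],"turn":-0.1848},
    {"jaw":1,"xyz":[0,0,0],"turn":-0.1848},
    {"jaw":1,"xyz":[0,0,0],"turn":-0.1848},
    {"jaw":1,"xyz":[0,0,0],"turn":-0.1848},
    {"jaw":1,"xyz":[0,0,0],"turn":-0.1848},
    {"jaw":1,"xyz":[0,0,0],"turn":-0.1848},
    {"jaw":1,"xyz":[0,0,0],"turn":-0.1848},
    {"jaw":1,"xyz":[0,0,0],"turn":-0.1848},
    {"jaw":1,"xyz":[0,0,0],"turn":-0.1848},
    {"jaw":1,"xyz":[0,0,0],"turn":-0.1848},
    {"jaw":1,"xyz":[0,0,0],"turn":-0.1848},
    {"jaw":1,"xyz":[0,0,0],"turn":-0.1848},
    {"jaw":1,"xyz":[0,0,0],"turn":-0.1848},
    {"jaw":1,"xyz":[0,0,0],"turn":-0.1848},
    {"jaw":1,"xyz":[0,0,0],"turn":-0.1848},
  ],
)

```text
clock: 26.12
position: [0.6607, -0.2282, 0.1392]
tool_rot: [3.113, 0.422, 0.001]
ft_force: [0.8, 0.5, 0.5]
width: 0.085
gripper_force: 0.0
```

Request:
jog_arm(
  moves=[
    {"jaw":0.3,"xyz":[0,0,0],"turn":0},
    {"jaw":0.3,"xyz":[0,0,-0.02],"turn":0},
    {"jaw":0.3,"xyz":[0,0,-0.022],"turn":0},
    {"jaw":0.3,"xyz":[0,0,0],"turn":0},
  ],
)

```text
clock: 26.62
position: [0.6578, -0.227, 0.0907]
tool_rot: [-3.107, -0.431, 0.011]
ft_force: [0.2, -0.1, 0.2]
width: 0.0554
gripper_force: 0.0
```

```bash
python3 st.py; python3 - <<'E'
from fit import *
np.set_printoptions(precision=4,suppress=True)
s=snap(["top"]);p=s["top"]
cx,cy=.568-.0775*np.sin(.19),-.0595+.0775*np.cos(.19)
trayfit(s,[cx,cy,.19])
for k in("carriage_top","nozzle_tip"): print(k,[(np.round(d["at"],1),d["score"]) for d in tip_of(k,p)])
cv2.imwrite("pics/q.png",cv2.resize(p["image"][120:260,275:445],None,fx=4,fy=4,interpolation=cv2.INTER_CUBIC)[:,:,::-1])
E
```

```text
[-0.478  0.429  1.592  0.     1.129  0.817] [0.05397938 0.01948247 0.09069803] 0.05738763284306299 0.34637350550215185
crank 0.2757034942180656 0.05537725996969367 [ 0.16719392 -0.14052092  0.21764892]
tray ['top', 'side'] [0.554  0.0163 0.1949] 21.241737793156478 [1281]
tray ['top'] [0.554  0.0163 0.1949] 21.241737793156478 [1281]
carriage_top []
nozzle_tip [(array([178.7, 316.5]), 0.75), (array([157.4, 417.1]), 0.24)]
```

Request:
jog_arm(
  moves=[
    {"jaw":0.3,"xyz":[0,0,0.002],"turn":0},
    {"jaw":-1,"xyz":[0,0,0],"turn":0},
    {"jaw":-1,"xyz":[0,0,0],"turn":0},
    {"jaw":-1,"xyz":[0,0,0],"turn":0},
    {"jaw":-1,"xyz":[0,0,0],"turn":0},
    {"jaw":-1,"xyz":[0,0,0],"turn":0},
  ],
)

```text
clock: 27.52
position: [0.6613, -0.2301, 0.0985]
tool_rot: [3.108, 0.433, 0.003]
ft_force: [2.0, -5.0, 0.5]
width: 0.0132
gripper_force: 58.1
```

```bash
python3 st.py; python3 arc.py .275 .125 14
```

```text
[-0.479  0.423  1.585 -0.002  1.13   0.816] [0.05754052 0.01642944 0.09854363] 0.05984010027836895 0.2781275340194248
crank 0.2770871242301607 0.013222411069240061 [ 2.00411008 -5.01943314  0.50953033]
[-0.0024, 0.0071], [-0.0034, 0.0067], [-0.0041, 0.0062], [-0.0049, 0.0057], [-0.0056, 0.005], [-0.0062, 0.0043], [-0.0066, 0.0035], [-0.007, 0.0026], [-0.0073, 0.0017], [-0.0075, 0.0008], [-0.0074, -0.0001], [-0.0075, -0.001], [-0.0072, -0.002], [-0.0069, -0.0029]
[-0.47859409  0.42280525  1.58457886 -0.00214256  1.13024913  0.81602494] [0.05754052 0.01642944 0.09854363]
```

Thirteen full rows and part of a fourteenth come to about 1.70 rad. I'll then measure while still holding the grip.

Request:
jog_arm(
  moves=[
    {"jaw":-1,"xyz":[-0.0024,0.0071,0],"turn":0.125},
    {"jaw":-1,"xyz":[-0.0034,0.0067,0],"turn":0.125},
    {"jaw":-1,"xyz":[-0.0041,0.0062,0],"turn":0.125},
    {"jaw":-1,"xyz":[-0.0049,0.0057,0],"turn":0.125},
    {"jaw":-1,"xyz":[-0.0056,0.005,0],"turn":0.125},
    {"jaw":-1,"xyz":[-0.0062,0.0043,0],"turn":0.125},
    {"jaw":-1,"xyz":[-0.0066,0.0035,0],"turn":0.125},
    {"jaw":-1,"xyz":[-0.007,0.0026,0],"turn":0.125},
    {"jaw":-1,"xyz":[-0.0073,0.0017,0],"turn":0.125},
    {"jaw":-1,"xyz":[-0.0075,0.0008,0],"turn":0.125},
    {"jaw":-1,"xyz":[-0.0074,-0.0001,0],"turn":0.125},
    {"jaw":-1,"xyz":[-0.0075,-0.001,0],"turn":0.125},
    {"jaw":-1,"xyz":[-0.0072,-0.002,0],"turn":0.125},
    {"jaw":-1,"xyz":[-0.0042,-0.0015,0],"turn":0.073},
    {"jaw":-1,"xyz":[0,0,0],"turn":0},
    {"jaw":-1,"xyz":[0,0,0],"turn":0},
  ],
)

```text
clock: 29.52
position: [0.5816, -0.1944, 0.0985]
tool_rot: [1.726, 2.611, -0.006]
ft_force: [7.9, -13.8, -4.8]
width: 0.0128
gripper_force: 58.8
```

```bash
python3 st.py; python3 - <<'E'
from fit import *
np.set_printoptions(precision=4,suppress=True)
s=snap(["top","side"]);p=s["top"]
np.savez("p2.npz",**{n+k:np.array(q[k]) for n,q in s.items() for k in("image","camera_matrix","T")})
trayfit(s,[.5495,.0395,.19])
for n in s: print([(np.round(d["at"],1),d["score"]) for d in tip_of("nozzle_tip",s[n])])
def crop(i,r,c,h,w,f): return cv2.resize(i[r:r+h,c:c+w],None,fx=f,fy=f,interpolation=cv2.INTER_CUBIC)
m=np.hstack([crop(p["image"],150,280,80,66,6),crop(s["side"]["image"],200,265,80,66,6)])
cv2.imwrite("pics/q2.png",m[:,:,::-1])
E
```

```text
[-0.485  0.242  1.818 -0.006  1.071 -0.885] [-0.02216388  0.05208077  0.09847362] 0.05660073805251177 1.973147467924096
crank 1.9732692289897997 0.012780424306845449 [  7.87857579 -13.81652841  -4.82161041]Traceback (most recent call last):
  File "<stdin>", line 5, in <module>
  File "fit.py", line 38, in trayfit
    M={n:bluem(s[n]["image"],rc[n]) for n in s}
         ~~~~~^^^^^^^^^^^^^^^^^^^^^
  File "fit.py", line 34, in bluem
    return blob(cv2.morphologyEx(m.astype(np.uint8),cv2.MORPH_CLOSE,np.ones((3,3),np.uint8)),rc)
  File "fit.py", line 24, in blob
    w=l[r-8:r+9,c-8:c+9];w=w[w>0];m=(l==np.bincount(w).argmax()).astype(np.uint8)
                                        ~~~~~~~~~~~~~~~~~~~~~^^
ValueError: attempt to get argmax of an empty sequence
```

```bash
python3 - <<'E'
from fit import *
np.set_printoptions(precision=4,suppress=True)
s=load("p2.npz");p=s["top"]
trayfit({"top":p},[.5495,.0395,.19])
i=p["image"][150:230,280:346]
cv2.imwrite("pics/q2.png",cv2.resize(i,None,fx=7,fy=7,interpolation=cv2.INTER_CUBIC)[:,:,::-1])
E
```

```text
tray ['top', 'side'] [0.549  0.0395 0.1876] 23.037031910803538 [1272]
tray ['top'] [0.549  0.0395 0.1876] 23.037031910803538 [1272]
```

View pics/q2.png

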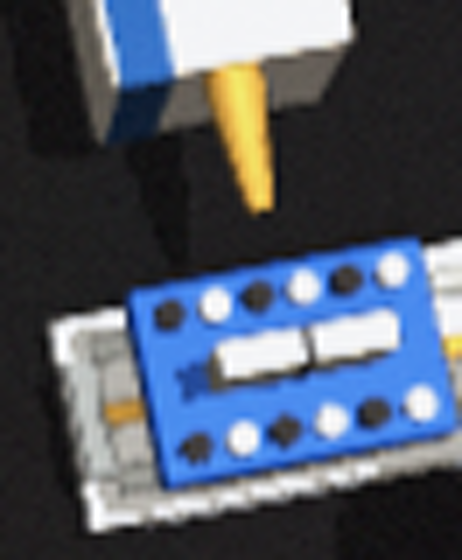

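```bash
python3 - <<'E'
from fit import *
np.set_printoptions(precision=4,suppress=True)
yaw=.19;n=np.array([-np.sin(yaw),np.cos(yaw)]);u=np.array([n[1],-n[0]])
s=load();q=load("p2.npz")
def org(i): i=i.astype(int);return (i[...,0]>80)&(i[...,1]<.88*i[...,0])&(i[...,2]<.55*i[...,0])&(i[...,1]>.5*i[...,0])
def model(x):
    t=np.linspace(0,2*np.pi,24,endpoint=False);b=[]
    for d,r in((0,x[3]),(.058,x[4])):
        c=np.r_[x[:2]+d*u,x[2]];b+=[tuple(c+r*np.cos(k)*np.r_[n,0]+r*np.sin(k)*np.array([0,0,1])) for k in t]
    return [b]
M={k:blob(org(s[k]["image"]),rc) for k,rc in(("top",(168,315)),("side",(233,330)))}
print([m.sum() for m in M.values()])
for sub in(["top","side"],["top"],["side"]):
    z=(lambda x:x) if len(sub)==2 else (lambda x:np.r_[x[:2],.105,x[2:]])
    x0=[.608,.0517,.105,.004,.009] if len(sub)==2 else [.608,.0517,.004,.009]
    st=[.005,.005,.005,.002,.002] if len(sub)==2 else [.005,.005,.002,.002]
    x,f=fit(s,{k:M[k] for k in sub},lambda x:model(z(x)),x0,st);print(sub,x,f,"stage y",x[:2]@n,"x",x[:2]@u)
print("tray y",np.array([.549,.0395])@n, "x",np.array([.549,.0395])@u,"line y",atz(q["top"],(198.5,323.6),.159)[:2]@n)
print("tip top y",atz(q["top"],(179.9,317.),.105)[:2]@n,atz(s["top"],(178.7,316.5),.105)[:2]@n)
E
```

```text
[np.float64(113.0), np.float64(162.0)]
['top', 'side'] [0.6064 0.0512 0.1079 0.0054 0.0124] 44.70625144175317 stage y -0.06421312271059242 x 0.6051518985571859
['top'] [0.608  0.051  0.005  0.0127] 33.46214532871972 stage y -0.06476077074651952 x 0.606640107520562
['side'] [0.6059 0.0527 0.0055 0.0125] 8.2721414840446 stage y -0.06265646655895567 x 0.6049911702032198
tray y -0.06489436605496665 x 0.5465802514309532 line y -0.06468394041138764
tip top y -0.06509972541893176 -0.06441264835039491
```

Request:
jog_arm(
  moves=[
    {"jaw":0.3,"xyz":[0,0,0],"turn":0},
    {"jaw":0.3,"xyz":[0,0,0],"turn":0},
    {"jaw":0.3,"xyz":[0,0,0],"turn":0},
    {"jaw":0.3,"xyz":[0,0,0.02],"turn":0},
    {"jaw":0.3,"xyz":[0,0,0.03],"turn":0},
    {"jaw":0.3,"xyz":[0,0,0.04],"turn":0},
    {"jaw":0.3,"xyz":[0,0,0.04],"turn":0},
    {"jaw":0.3,"xyz":[0,-0.04,0.02],"turn":0},
    {"jaw":0.3,"xyz":[0,-0.04,0],"turn":0},
    {"jaw":0.3,"xyz":[0,-0.04,0],"turn":0},
    {"jaw":0.3,"xyz":[0,-0.04,0],"turn":0},
    {"jaw":0.3,"xyz":[0,-0.04,0],"turn":0},
    {"jaw":0.3,"xyz":[0,-0.04,0],"turn":0},
    {"jaw":0.3,"xyz":[0,0,0],"turn":0},
    {"jaw":0.3,"xyz":[0,0,0],"turn":0},
  ],
)

```text
clock: 31.5
position: [0.5794, -0.4288, 0.2486]
tool_rot: [1.733, 2.62, 0.001]
ft_force: [0.2, 0.8, -0.4]
width: 0.056
gripper_force: 0.0
```

```bash
python3 - <<'E'
from fit import *
np.set_printoptions(precision=4,suppress=True)
s=snap(["top","side"]);print(get_obs()["clock"])
trayfit(s,[.549,.0395,.19])
for k in("clear_bottle","amber_bottle","tip_box"):
    for n in s: print(k,n,[(np.round(d["at"],1),round(d["score"],2)) for d in tip_of(k,s[n])][:1])
E
```

```text
31.6Traceback (most recent call last):
  File "<stdin>", line 4, in <module>
  File "fit.py", line 38, in trayfit
    M={n:bluem(s[n]["image"],rc[n]) for n in s}
         ~~~~~^^^^^^^^^^^^^^^^^^^^^
  File "fit.py", line 34, in bluem
    return blob(cv2.morphologyEx(m.astype(np.uint8),cv2.MORPH_CLOSE,np.ones((3,3),np.uint8)),rc)
  File "fit.py", line 24, in blob
    w=l[r-8:r+9,c-8:c+9];w=w[w>0];m=(l==np.bincount(w).argmax()).astype(np.uint8)
                                        ~~~~~~~~~~~~~~~~~~~~~^^
ValueError: attempt to get argmax of an empty sequence
```

```bash
python3 - <<'E'
from fit import *
np.set_printoptions(precision=4,suppress=True)
s=snap(["top"])
trayfit(s,[.549,.0395,.19])
for k in("clear_bottle","amber_bottle","tip_box","nozzle_tip"): print(k,[(np.round(d["at"],1),round(d["score"],2)) for d in tip_of(k,s["top"])][:1])
print(close_job())
E
```

```text
tray ['top', 'side'] [0.5496 0.0392 0.1878] 27.70488273740869 [1268]
tray ['top'] [0.5496 0.0392 0.1878] 27.70488273740869 [1268]
clear_bottle [(array([253.4, 319.5]), 0.78)]
amber_bottle [(array([156.7, 222.1]), 0.92)]
tip_box [(array([139.7, 402.2]), 0.75)]
nozzle_tip [(array([178.3, 316.7]), 0.81)]
the job is handed in; nothing more can be done
None
```

The tray is square and centred on the carriage, and the crank is wound until its mid-line stands in front of the nozzle, within about 1 mm by the top camera. The gripper let go, the bottles and tip box show no real change in the top view, and I handed the job in at about 32 s; no verdict came back.

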